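# Stack the kit trays on the sloped stand, alternately set back and forward

## Robot

A 7-joint arm with a two-finger parallel gripper is mounted at the origin on a cart in front of the work surface, level with it; the furniture and walls round the work are solid. World frame = base frame: x ahead of the robot, y to its left, z up, the work surface at z = 0. Lengths are in m, angles in rad, forces in N, time in s.
With the tool pointing down it reaches from about 0.4 to 0.925 m from the base axis. Payload 4.1 kg.
Tool frame: the origin (TCP) lies at the centre of the arm's flange, where the gripper is bolted on; the fingertips stand 173 mm ahead of it and the grasp point (between the pads) lies 155 mm ahead of it; z points along the fingers, y is the line along which they close (so a half turn about z gives the same grasp; the last joint's range is limited). The gripper opens to 85 mm and grips with 20 to 120 N. Pads are 22 mm wide; open, the fingers measure 114 mm over their backs; the gripper's body (76 mm by 85 mm) begins 54 mm behind the grasp point. The pads swing forward as they close: fully open they stand 13 mm farther back than shut.
Start: joints at [1.093, 0.398, 0.045, 1.537, -0.019, 1.207, -0.051], TCP at [0.24, -0.604, 0.405] pointing down, gripper open.
Joint ranges: [-2.82, 2.82], [-0.49, 2.23], [-1.37, 1.46], [0, 2.46], [-1.36, 4.5], [0.23, 2], [-2.94, 2.94]. Speed limits (rad/s): [2.57, 2.57, 3.14, 3.14, 3.14, 3.14, 3.14].

## Interface

Orientations are given as a unit quaternion [x, y, z, w].
In Python, from rig import telemetry, imaging, finish_job, models gives the robot as it stands. The module is installed in compiled form; this text tells all that it offers.
- The arm moves only by the tool apply_moves, never from a script. Its argument "increments" is a list of rows, each an object with "delta_rot": the turn, a rotation vector about the tool's x, y, z in degrees, a list of three; "travel": the shift along the tool's x, y, z in m, a list of three; "grip": the closure, from 0 (fully open) to 1 (shut). In form: [{"delta_rot": [ax, ay, az], "travel": [tx, ty, tz], "grip": grip}, ...]. A call has exactly 10 rows; each row is the pose to reach, as a shift and turn from the pose commanded when the call began, along the tool's axes at that moment; what a row does not reach only later rows make up. A row lasts 1/10 s, in which the tool goes at most 50 mm and 8.59 degrees, less where a joint would pass 70% of its speed; a pose out of reach is approached as far as the arm can. A call with a gripper value outside its range is refused whole. The fingers move at their own pace and stop on an object; "grip_force" is the grip in N (left out, the last holds). Time passes only in rows, so rows that repeat a pose let the fingers close, or fill a call up. It gives the time, the measured TCP pose, the force, the opening and the grip force at its end, in the units of the state.
- telemetry.observe(): the state, without advancing time (a new reading comes with each control period).
- imaging.grab_frame(name): name is "scene" or "top" or "wrist"; returns the picture (384x512x3 uint8, blue, green, red); there is no depth.
- imaging.camera_params(name): a dict with "fx", "fy", "cx", "cy" (pixels), "rvec" (rotation vector, rad) and "tvec" (3), from world to camera coordinates, as OpenCV has them. Camera axes: x right, y down, z forward; pixel columns grow to the right and rows downward; lengths in m; the calibration is good to about 2 mm. A picture is of the moment at which its call begins: read the wrist's pose just before it. camera_params takes no time and is no camera call; for the wrist camera it gives the pose at the moment of the call.
- finish_job(): hands the job in; it is judged then, once.
Trained networks look in the newest picture that a camera, given by its name, has taken for a name from the list of things; names that differ only in an ending like _2 or _b are one class to them, and where a whole thing is asked for, a point or a joint stands for the part that bears it (a point fixed in the world has none). Each returns a list of dicts, best first, with "conf" (0 to 1); they miss things now and then, are a little off and sometimes report something else, mostly with a low value. They report only what shows in the picture. A call takes as long as a camera call. They do not tell look-alikes from the thing itself.
- models.outline_of(camera, label): "region" (384x512 bool, what is visible of it).
- models.pinpoint(camera, label): "centre" ([x, y, z] in m, in the coordinates of the camera as it stood for that picture, good to about 4 mm: a listed point, or the origin of a listed thing).
The state is a dict: "time_s": time; "qpos": joint angles; "joint_velocities": joint speeds; "joint_efforts": joint torques, N m; "tcp_pos": TCP position; "eef_rot": TCP orientation; "force": force on the tool from outside, world axes, zero at the start; "ft_torque": the same for the moment, N m; "opening": finger opening in m; "grip_force": force on a finger pad.
Only numpy, scipy, OpenCV 4.12 (cv2) and the standard library are available. Lean on these libraries where they do the work, as an engineer would, in place of code of your own. Each camera call takes 0.05 s, during which the arm holds its last target. There are 200 camera calls.

## Task

Stack the two kit trays that lie on the bench onto the grey tray on the sloped stand, always open side up and in line with it. The blue one goes first, set one notch back up the slope so that its feet stand on the rim and do not sink into the slots onto the parts; the yellow one goes on top, one notch forward again so that it lies squarely over the grey one. Leave the stand's grey tray where it is and do not disturb the things around.

Things in the scene. Friction and masses are not known exactly. Their poses are not given: they have to be found in the camera images.
- blue_center (a point): Centre of the BLUE TRAY (34 mm above the bottoms of its feet; x along its length, z to its open side). Open tray 194 x 58 x 59 mm, about 0.32 kg, flat on the bench left or right of the stand; holds a brass valve with a blue lever, fixed, its top about 9 mm above the rim. The same either way round.
- yellow_center (a point): Centre of the YELLOW TRAY (34 mm above the bottoms of its feet; x along its length, z to its open side). Like the blue tray in form and weight, flat on the bench on the other side of the stand; holds three pipe fittings, fixed, their tops about 6 mm above the rim. The same either way round.
- grey_center (a point): Centre of the loose GREY TRAY (34 mm above its foot bottoms), like the others, with fittings. It stands on the stand's deck, its feet between index bars, so tilted 25 degrees: +x points up the slope, away from the robot; z square off the slope, up and towards the robot.
- grey_tray: Grey tray, origin amid its foot bottoms. RIM of every tray: 11 mm wide, 54 mm above the foot bottoms, 5 mm high round lugs (radius 5) at x = 16, 39, 69, 92 mm to both sides of the middle. Seats between lugs at x = 27.5 and 80.5 mm to both sides. At 44 to 64 mm to both sides the rim has 14 mm deep slots, into which feet sink if a tray is set squarely on top.
- blue_tray: Blue tray, origin amid its foot bottoms. FEET of every tray: four, 14 mm tall, 10 mm wide, round bottoms of radius 8 mm, under the side walls at x = -54 and +54 mm. A tray set 26.5 mm (one notch) along x has its feet in the seats and its centre 54 mm (along z) from that of the tray below; up to about 6 mm off, feet slide into the seats when let go.
- yellow_tray: Yellow tray, origin amid its foot bottoms. GRIP of every tray: the outer side walls are flat and parallel, 58 mm apart (across y), from 14 to 54 mm above the foot bottoms; grip them across the width at mid-length, near the centre point, where there is no slot.
- stand: Fixed sloped stand of bright sheet aluminium on bent dark rods, about 240 mm long (x) and 84 mm wide (y); origin on the bench under the grey tray. The deck rises 25 degrees along its +x axis, from about 22 mm high in front to about 132 mm at the back; side edges 9 mm above the deck.
- can: Loose bystander: blue-green spray can with a red cap, 52 mm across, 180 mm tall, standing behind the work; origin under its foot.
- tape: Loose bystander: roll of red tape, 72 mm across, 24 mm high, lying flat; origin under its centre.
- screwdriver: Loose bystander: red-handled screwdriver, 205 mm long (along its y axis), 25 mm thick, lying across the bench in front of the stand; origin under its centre.
Not all that is in view belongs to the job. Several things look just like the blue_tray: the one meant starts farthest from the robot's base.

How it is judged:
By the outcome, as a careful person would: the job done as asked, in the order asked, and still so for the second after the job is handed in, with the robot touching nothing.
It also fails if it takes over 58 s, if anything falls off the work surface, if the arm or the gripper's body presses on something with over 40 N, if the wrist force passes 120 N, or if a joint passes its speed limit or range.

## Working session

There is one attempt and no reset: what is moved stays moved. The work goes in short steps, Python scripts to look and compute and a tool call to move; the robot and the scene stay as the last step left them, time stands still between calls to the robot, and variables do not carry over. Pictures are saved under pics/ and viewed, at most 10 in all, crops included, and the job is handed in when it is done.

Besides the shell and the picture viewer there is one more tool, called after ">>>" by a JSON object that holds its "op" and its "data". apply_moves: Moves the arm, as the interface text tells. Its arguments: {"type":"object","properties":{"increments":{"type":"array","items":{"type":"object","properties":{"delta_rot":{"type":"array","items":{"type":"number"}},"travel":{"type":"array","items":{"type":"number"}},"grip":{"type":"number"}}}},"grip_force":{"type":"number"}},"required":["increments"]}

```bash
mkdir -p pics; cat > h.py <<'E'
import numpy as np, cv2
from scipy.spatial.transform import Rotation as R
from rig import telemetry, imaging, finish_job, models
def cam(n):
    p=imaging.camera_params(n); M=R.from_rotvec(np.ravel(p['rvec'])).as_matrix(); return p,M,np.ravel(p['tvec'])
def pin(n,label):
    p,M,t=cam(n)
    return [(round(d['conf'],2),np.round(M.T@(np.array(d['centre'])-t),4)) for d in models.pinpoint(n,label)]
def proj(n,X):
    p,M,t=cam(n); c=M@np.array(X)+t; return p['fx']*c[0]/c[2]+p['cx'],p['fy']*c[1]/c[2]+p['cy']
def shot(n,f):
    im=imaging.grab_frame(n); cv2.imwrite('pics/'+f,im); return im
def tcp():
    s=telemetry.observe(); return np.array(s['tcp_pos']),R.from_quat(s['eef_rot'])
E
python3 - <<'E'
from h import *
a=shot('scene','s0.png'); b=shot('top','t0.png')
cv2.imwrite('pics/st0.png',cv2.resize(np.vstack([a,b]),None,fx=.78,fy=.78))
for n in('scene','top'):
  for l in ('blue_center','yellow_center','grey_center','stand','can','tape','screwdriver'):
    print(n,l,pin(n,l))
s=telemetry.observe();print(s)
for n in('scene','top'):
  p,M,t=cam(n);print(n,-M.T@t, p['fx'])
E
```

```text
scene blue_center [(0.95, array([0.5361, 0.2741, 0.036 ])), (0.88, array([ 0.4322, -0.1568,  0.0284]))]
scene yellow_center [(0.56, array([ 0.534 , -0.3184,  0.0325]))]
scene grey_center [(0.58, array([0.6304, 0.007 , 0.103 ]))]
scene stand [(0.65, array([6.456e-01, 8.000e-04, 6.000e-04]))]
scene can [(0.93, array([ 0.7429, -0.2345, -0.0012]))]
scene tape [(0.76, array([ 0.7436,  0.2057, -0.0009])), (0.2, array([ 0.5379, -0.3219,  0.0332]))]
scene screwdriver [(0.62, array([ 0.385 ,  0.028 , -0.0006]))]
top blue_center [(0.94, array([0.5347, 0.2757, 0.0319])), (0.7, array([ 0.4293, -0.1561,  0.0328])), (0.58, array([ 0.386 ,  0.0245, -0.0032]))]
top yellow_center [(0.63, array([ 0.5351, -0.3275,  0.0345]))]
top grey_center [(0.94, array([0.6297, 0.0018, 0.1018]))]
top stand [(0.97, array([0.6478, 0.0007, 0.0067]))]
top can [(0.89, array([ 0.739 , -0.2332, -0.0025]))]
top tape [(0.53, array([0.7431, 0.2103, 0.0032]))]
top screwdriver [(0.76, array([0.3868, 0.022 , 0.0014]))]
{'time_s': 0.8, 'qpos': array([ 1.09301151,  0.39835637,  0.04509814,  1.53658362, -0.01873184,
        1.20690215, -0.05068438]), 'joint_velocities': array([-0.00026442,  0.00153443, -0.00125659, -0.00094419, -0.0011722 ,
        0.00171967, -0.00034584]), 'joint_efforts': array([ 1.44048913e-04, -4.74970436e+01,  1.36269517e+00, -2.54508483e+01,
        1.14758959e-02,  8.03805578e-04,  6.00838248e-06]), 'tcp_pos': array([ 0.24040416, -0.60392165,  0.40478218]), 'eef_rot': array([9.82111286e-01, 1.88301391e-01, 2.90114754e-05, 8.15932322e-05]), 'force': array([ 0.34787249,  0.40119519, -0.21585503]), 'ft_torque': array([ 0.00228296, -0.02552281, -0.00417084]), 'grip_force': 0.0, 'opening': 0.08532706297154427}
scene [0.17712982 0.75727988 0.93490983] 408.8710873868744
top [ 0.42064609 -0.0148397   1.22778862] 415.6605406028388
```

View pics/st0.png

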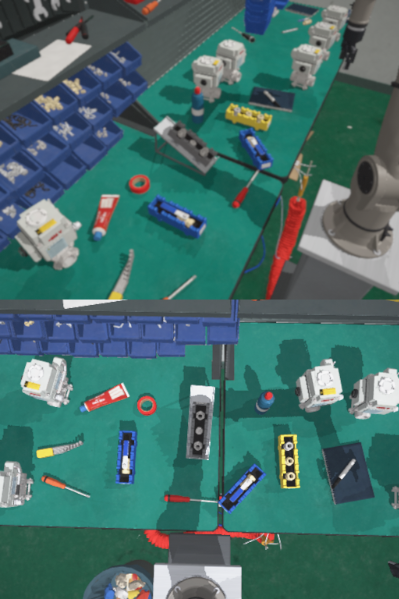

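The scene (upper) and top (lower) views agree with the networks. The blue tray at about (125,455) in the lower picture, world (0.535, 0.275), is farther from the base than its look-alike at (243,487). Yellow is at (289,461), and the grey tray on the stand is at (200,425). Next I fit the yaws by matching silhouettes.

```bash
cat >> h.py <<'E'
from scipy.optimize import minimize
def boxmask(n,c,Rm,zs=(-.034,.020),L=.194,W=.058):
    p,M,t=cam(n); m=np.zeros((384,512),np.uint8)
    P=np.array([[x,y,z] for z,l,w in ((zs[0],.128,W),(zs[0]+.014,L,W),(zs[1],L,W)) for x in(-l/2,l/2) for y in(-w/2,w/2)])@Rm.T+c
    K=np.array([[p['fx'],0,p['cx']],[0,p['fy'],p['cy']],[0,0,1.]])
    q,_=cv2.projectPoints(P,np.ravel(p['rvec'])*1.,t,K,None)
    h=cv2.convexHull((q*16).astype(np.float32)).astype(np.int32)
    cv2.fillConvexPoly(m,h,1,shift=4); return m>0
def fit(label,c0,yaw0,tilt=0,cams=('top','scene'),masks=None,free_z=False):
    rg=masks or {}
    if not masks:
        for n in cams:
            best=None
            for d in models.outline_of(n,label):
                u,v=map(int,proj(n,c0)); r=np.array(d['region'])
                if r[max(v-12,0):v+12,max(u-12,0):u+12].mean()>.3: best=r;break
            if best is not None: rg[n]=best
    def rot(yaw): return (R.from_euler('z',yaw)*R.from_euler('y',-tilt)).as_matrix()
    def cost(v):
        c=np.array([v[0],v[1],c0[2]+(v[3] if free_z else 0)])
        s=0
        for n,r in rg.items():
            b=boxmask(n,c,rot(v[2]/5)); s+=1-(b&r).sum()/(b|r).sum()
        return s/len(rg)
    best=None
    for y in yaw0:
        v0=[c0[0],c0[1],y*5]+([0.] if free_z else [])
        sx=np.vstack([v0]+[np.array(v0)+np.eye(len(v0))[i]*(.01,.01,.3,.01)[i] for i in range(len(v0))])
        o=minimize(cost,v0,method='Nelder-Mead',options=dict(initial_simplex=sx,maxfev=200,xatol=2e-4,fatol=1e-4))
        if best is None or o.fun<best.fun: best=o
    return list(rg),np.round(best.x[:2],4),'yaw deg',round(np.degrees(best.x[2]/5),2),'dz',best.x[3:], 'cost',round(best.fun,3)
E
python3 - <<'E'
from h import *
for cs in (('top','scene'),('top',),('scene',)):
  print(fit('blue_tray',[.535,.275,.034],[-.1,.1],cams=cs))
  print(fit('yellow_tray',[.535,-.323,.034],[-.1,.1],cams=cs))
  print(fit('grey_tray',[.63,.004,.102],[-.1,.1],tilt=np.radians(25),cams=cs,free_z=len(cs)>1))
E
```

```text
(['top', 'scene'], array([0.5361, 0.2724]), 'yaw deg', np.float64(-0.47), 'dz', array([], dtype=float64), 'cost', np.float64(0.091))
(['top', 'scene'], array([ 0.5373, -0.326 ]), 'yaw deg', np.float64(1.05), 'dz', array([], dtype=float64), 'cost', np.float64(0.132))
(['top', 'scene'], array([0.6303, 0.0045]), 'yaw deg', np.float64(-4.61), 'dz', array([-0.00403246]), 'cost', np.float64(0.094))
(['top'], array([0.5356, 0.2737]), 'yaw deg', np.float64(-1.44), 'dz', array([], dtype=float64), 'cost', np.float64(0.069))
(['top'], array([ 0.5323, -0.325 ]), 'yaw deg', np.float64(1.41), 'dz', array([], dtype=float64), 'cost', np.float64(0.103))
(['top'], array([0.6321, 0.0047]), 'yaw deg', np.float64(-2.05), 'dz', array([], dtype=float64), 'cost', np.float64(0.081))
(['scene'], array([0.5388, 0.2699]), 'yaw deg', np.float64(-2.1), 'dz', array([], dtype=float64), 'cost', np.float64(0.091))
(['scene'], array([ 0.5388, -0.3273]), 'yaw deg', np.float64(-0.53), 'dz', array([], dtype=float64), 'cost', np.float64(0.139))
(['scene'], array([0.6302, 0.0072]), 'yaw deg', np.float64(-3.53), 'dz', array([], dtype=float64), 'cost', np.float64(0.109))
```

```bash
cat >> h.py <<'E'
def tgt(P,yaw,tilt):
    """TCP for tray centre P, tray yaw/tilt deg"""
    Rt=R.from_euler('z',yaw,degrees=True)*R.from_euler('y',-tilt,degrees=True)*R.from_euler('x',180,degrees=True)
    return np.array(P)-.155*Rt.as_matrix()[:,2],Rt
def rel(P,Rt):
    """travel (tool axes) & delta_rot (deg) from the present measured pose"""
    p,r=tcp(); return np.round(r.inv().apply(P-p),4),np.round(np.degrees((r.inv()*Rt).as_rotvec()),2)
E
python3 - <<'E'
from h import *
p,M,t=cam('wrist');P,r=tcp();c=-M.T@t
print('cam in tool',r.inv().apply(c-P),r.inv().apply(M.T@[0,0,1]),r.inv().apply(M.T@[1,0,0]),p['fx'])
a,Rt=tgt([.63,.0035,.1],-3,25); print(a)
a=a-.2*Rt.as_matrix()[:,2];print(a,rel(a,Rt))
E
```

```text
cam in tool [0.08610132 0.00023176 0.03101485] [-3.27292493e-01  6.45134941e-04  9.44922858e-01] [ 2.61598955e-04  9.99999790e-01 -5.92128159e-04] 332.963314207753
[0.56458394 0.00692831 0.24047771]
[0.48017613 0.01135194 0.42173926] (array([ 0.4503, -0.4829, -0.0171]), array([-5.38, 24.61, 24.32]))
```

>>> {"op": "apply_moves", "data": {"increments": [{"travel": [0.03, -0.03, -0.01], "delta_rot": [0, 2, 2], "grip": 0}, {"travel": [0.06, -0.065, -0.02], "delta_rot": [-1, 5, 5], "grip": 0}, {"travel": [0.095, -0.1, -0.03], "delta_rot": [-2, 8, 8], "grip": 0}, {"travel": [0.13, -0.135, -0.04], "delta_rot": [-2, 11, 11], "grip": 0}, {"travel": [0.165, -0.17, -0.04], "delta_rot": [-3, 14, 14], "grip": 0}, {"travel": [0.2, -0.205, -0.04], "delta_rot": [-4, 17, 17], "grip": 0}, {"travel": [0.235, -0.24, -0.04], "delta_rot": [-4, 20, 20], "grip": 0}, {"travel": [0.27, -0.275, -0.04], "delta_rot": [-5, 22, 22], "grip": 0}, {"travel": [0.305, -0.31, -0.04], "delta_rot": [-5.4, 24.6, 24.3], "grip": 0}, {"travel": [0.34, -0.345, -0.04], "delta_rot": [-5.4, 24.6, 24.3], "grip": 0}]}}

```text
time_s: 2.4
tcp_pos: [0.4285, -0.1556, 0.445]
eef_rot: [0.976, -0.026, 0.217, 0.006]
force: [0.7, -0.0, 0.3]
opening: 0.0855
grip_force: 0.0
```

```bash
cat > w.py <<'E'
from h import *
a,Rt=tgt([.63,.0035,.1],-3,25);a=a-.2*Rt.as_matrix()[:,2];print(tcp()[0],rel(a,Rt))
E
python3 w.py
```

```text
[ 0.42848053 -0.15561155  0.44495495] (array([ 0.0289, -0.1695,  0.039 ]), array([ 0.07, -0.08, -0.04]))
```

>>> {"op": "apply_moves", "data": {"increments": [{"travel": [0.005, -0.035, 0.006], "grip": 0}, {"travel": [0.012, -0.075, 0.014], "grip": 0}, {"travel": [0.02, -0.115, 0.022], "grip": 0}, {"travel": [0.025, -0.145, 0.03], "grip": 0}, {"travel": [0.029, -0.165, 0.036], "grip": 0}, {"travel": [0.029, -0.17, 0.039], "grip": 0}, {"travel": [0.029, -0.17, 0.039], "grip": 0}, {"travel": [0.029, -0.17, 0.039], "grip": 0}, {"travel": [0.029, -0.17, 0.039], "grip": 0}, {"travel": [0.029, -0.17, 0.039], "grip": 0}]}}

```text
invalid input at $.increments[0]: expected keys delta_rot, travel, grip
```

```bash
python3 - <<'E'
from h import *
shot('wrist','w1.png')
print(pin('wrist','grey_center'),pin('wrist','stand'))
for cs in (('wrist',),('wrist','top','scene')):
  print(fit('grey_tray',[.63,.004,.100],[-.05],tilt=np.radians(25),cams=cs,free_z=len(cs)>1))
E
```

```text
[(0.87, array([0.6341, 0.0201, 0.0977]))] [(0.57, array([0.6489, 0.011 , 0.0024])), (0.43, array([0.6509, 0.0126, 0.0712]))]
(['wrist'], array([0.632 , 0.0058]), 'yaw deg', np.float64(-3.06), 'dz', array([], dtype=float64), 'cost', np.float64(0.077))
(['wrist', 'top', 'scene'], array([0.6324, 0.0042]), 'yaw deg', np.float64(-3.25), 'dz', array([-0.00283962]), 'cost', np.float64(0.089))
```

View pics/w1.png

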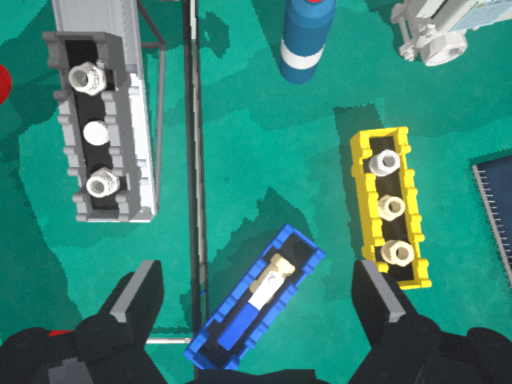

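The move was refused because `delta_rot` was missing. The picture shows the grey tray at (97,130), yellow at (388,205) and the decoy blue tray at (255,300). I'll repeat the move.

>>> {"op": "apply_moves", "data": {"increments": [{"delta_rot": [0, 0, 0], "travel": [0.005, -0.035, 0.006], "grip": 0}, {"delta_rot": [0, 0, 0], "travel": [0.012, -0.075, 0.014], "grip": 0}, {"delta_rot": [0, 0, 0], "travel": [0.02, -0.115, 0.022], "grip": 0}, {"delta_rot": [0, 0, 0], "travel": [0.025, -0.145, 0.03], "grip": 0}, {"delta_rot": [0, 0, 0], "travel": [0.029, -0.165, 0.036], "grip": 0}, {"delta_rot": [0, 0, 0], "travel": [0.029, -0.17, 0.039], "grip": 0}, {"delta_rot": [0, 0, 0], "travel": [0.029, -0.17, 0.039], "grip": 0}, {"delta_rot": [0, 0, 0], "travel": [0.029, -0.17, 0.039], "grip": 0}, {"delta_rot": [0, 0, 0], "travel": [0.029, -0.17, 0.039], "grip": 0}, {"delta_rot": [0, 0, 0], "travel": [0.029, -0.17, 0.039], "grip": 0}]}}

```text
time_s: 3.75
tcp_pos: [0.4801, 0.0087, 0.4217]
eef_rot: [0.976, -0.027, 0.216, 0.006]
force: [-0.8, -0.1, -0.8]
opening: 0.0853
grip_force: 0.0
```

```bash
python3 - <<'E'
from h import *
im=shot('wrist','w2.png')
print(pin('wrist','grey_center'),pin('wrist','stand'))
for z in (.098,.100,.102):
  print(fit('grey_tray',[.632,.004,z],[-.05],tilt=np.radians(25),cams=('wrist',)))
# overlay: outline of fitted box + lugs/seats axis points at rim
G=np.array([.632,.0045,.1]);Rm=(R.from_euler('z',-3.1,degrees=True)*R.from_euler('y',-25,degrees=True)).as_matrix()
big=cv2.resize(im,None,fx=1.5,fy=1.5)
for x in (-.092,-.069,-.039,-.016,.016,.039,.069,.092):
  for y in(-.0235,.0235):
    u,v=proj('wrist',G+Rm@[x,y,.025]); cv2.circle(big,(int(1.5*u+.25),int(1.5*v+.25)),2,(0,0,255),-1)
cv2.imwrite('pics/w2o.png',big)
E
```

```text
[(0.55, array([0.636 , 0.006 , 0.0979]))] []
(['wrist'], array([0.6337, 0.0069]), 'yaw deg', np.float64(-3.61), 'dz', array([], dtype=float64), 'cost', np.float64(0.04))
(['wrist'], array([0.6336, 0.0075]), 'yaw deg', np.float64(-3.2), 'dz', array([], dtype=float64), 'cost', np.float64(0.053))
(['wrist'], array([0.6335, 0.0073]), 'yaw deg', np.float64(-3.36), 'dz', array([], dtype=float64), 'cost', np.float64(0.064))
```

View pics/w2o.png

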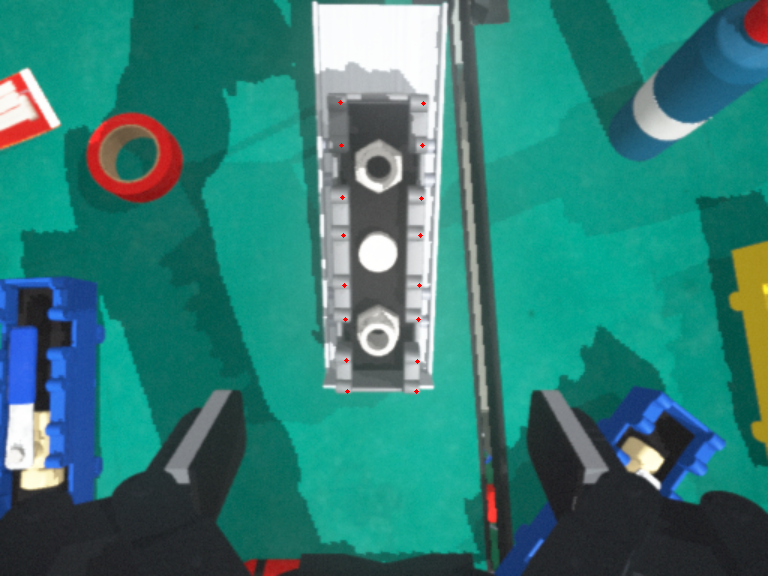

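The dots nearly line up with the lugs at the upper end, but at the lower end they run about 15 px too far. I'll zoom in to read the lug positions.

```bash
python3 - <<'E'
from h import *
im=cv2.imread('pics/w2.png')[55:265,200:300]
im=np.clip((im/255.)**.6*255,0,255).astype(np.uint8)
r=im.transpose(1,0,2)  # columns -> rows
cv2.imwrite('pics/w2z.png',cv2.resize(r,(798,380),interpolation=cv2.INTER_CUBIC))
E
```

```text
(no output)
```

View pics/w2z.png

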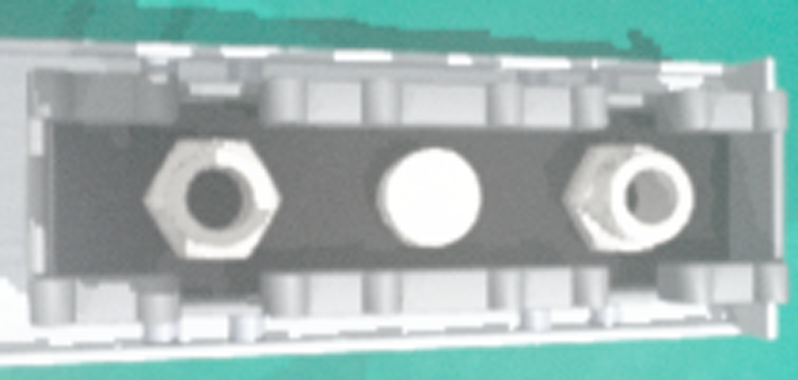

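The zoom shows all eight lug rows: crop columns of about 52, 160, 283, 378, 506, 590, 687 and 772. I'll solve the grey pose from these.

```bash
python3 - <<'E'
from h import *
from scipy.optimize import least_squares
xs=np.array([.092,.069,.039,.016,-.016,-.039,-.069,-.092]);cx=np.array([52,160,283,378,506,590,687,772])
up=np.interp(cx,[52,378,772],[95,102,110]);lo=np.interp(cx,[52,378,772],[300,290,282])
O=[];Q=[]
for x,c,a,b in zip(xs,cx,up,lo):
  O+= [[x,.0235,.025],[x,-.0235,.025]]; Q+=[[200+a/3.8,55+c/3.8],[200+b/3.8,55+c/3.8]]
O=np.array(O);Q=np.array(Q)
p,M,t=cam('wrist')
def P(v,tilt):
  Rm=(R.from_euler('z',v[3],degrees=True)*R.from_euler('y',-tilt,degrees=True)).as_matrix()
  c=(O@Rm.T+v[:3])@M.T+t
  return np.c_[p['fx']*c[:,0]/c[:,2]+p['cx'],p['fy']*c[:,1]/c[:,2]+p['cy']]
for zf in (None,.094,.098,.102):
  f=lambda v:(P(np.r_[v[:2],v[2] if zf is None else zf,v[3]],25)-Q).ravel()
  o=least_squares(f,[.632,.004,.1,-3.],x_scale=[.01,.01,.01,1]);print(np.round(o.x,4),zf,np.sqrt((o.fun**2).mean()))
f=lambda v:(P(v[:4],v[4])-Q).ravel()
o=least_squares(f,[.632,.004,.1,-3.,25],x_scale=[.01,.01,.01,1,1]);print(np.round(o.x,4))
E
```

```text
[ 0.6354  0.0071  0.0932 -3.3628] None 0.6357822835111231
[ 0.6352  0.0071  0.0604 -3.3637] 0.094 0.6487490967031595
[ 0.6344  0.007   0.103  -3.3679] 0.098 0.987871189530115
[ 0.6336  0.007   0.7405 -3.3723] 0.102 1.5374985505963052
[ 6.35300e-01  7.10000e-03  9.12000e-02 -3.33550e+00  2.32887e+01]
```

```bash
python3 - <<'E'
from h import *
a,Rt=tgt([.536,.273,.034+.15],-1,0);print(a,rel(a,Rt))
E
```

```text
[0.536 0.273 0.339] (array([ 0.0031, -0.2658,  0.0925]), array([  0.46, -25.  ,  -1.97]))
```

>>> {"op": "apply_moves", "data": {"increments": [{"delta_rot": [0, -3, 0], "travel": [0, -0.025, 0.0], "grip": 0}, {"delta_rot": [0, -7, 0], "travel": [0, -0.065, 0.015], "grip": 0}, {"delta_rot": [0, -12, -1], "travel": [0, -0.11, 0.03], "grip": 0}, {"delta_rot": [0, -17, -1], "travel": [0, -0.155, 0.045], "grip": 0}, {"delta_rot": [0, -22, -2], "travel": [0, -0.2, 0.06], "grip": 0}, {"delta_rot": [0.5, -25, -2], "travel": [0.003, -0.24, 0.08], "grip": 0}, {"delta_rot": [0.5, -25, -2], "travel": [0.003, -0.266, 0.092], "grip": 0}, {"delta_rot": [0.5, -25, -2], "travel": [0.003, -0.266, 0.092], "grip": 0}, {"delta_rot": [0.5, -25, -2], "travel": [0.003, -0.266, 0.092], "grip": 0}, {"delta_rot": [0.5, -25, -2], "travel": [0.003, -0.266, 0.092], "grip": 0}]}}

```text
time_s: 5.05
tcp_pos: [0.536, 0.2721, 0.3396]
eef_rot: [1.0, -0.009, 0.0, 0.0]
force: [-0.3, -0.4, -0.1]
opening: 0.085
grip_force: 0.0
```

```bash
python3 - <<'E'
from h import *
im=shot('wrist','w3.png')
print(tcp()[0],pin('wrist','blue_center'))
print(fit('blue_tray',[.536,.273,.034],[-.03],cams=('wrist',)))
u,v=map(int,proj('wrist',[.536,.273,.034]));print(u,v)
c=im[60:384,max(u-70,0):u+70].transpose(1,0,2);c=np.clip((c/255.)**.6*255,0,255).astype(np.uint8)
s=780/c.shape[1];print(max(u-70,0),60,s);cv2.imwrite('pics/w3z.png',cv2.resize(c,None,fx=s,fy=s,interpolation=cv2.INTER_CUBIC))
E
```

```text
[0.53601166 0.27193301 0.33989972] [(0.86, array([0.5361, 0.2741, 0.0345]))]Traceback (most recent call last):
  File "<stdin>", line 4, in <module>
  File "h.py", line 43, in fit
    o=minimize(cost,v0,method='Nelder-Mead',options=dict(initial_simplex=sx,maxfev=200,xatol=2e-4,fatol=1e-4))
    res = _minimize_neldermead(fun, x0, args, callback, bounds=bounds,
                               **options)
    fsim[k] = func(sim[k])
              ~~~~^^^^^^^^
    fx = function(np.copy(x), *(wrapper_args + args))
  File "h.py", line 38, in cost
    return s/len(rg)
           ~^~~~~~~~
ZeroDivisionError: division by zero
```

```bash
python3 - <<'E'
from h import *
im=cv2.imread('pics/w3.png')
h=cv2.cvtColor(im,cv2.COLOR_BGR2HSV)
m=cv2.inRange(h,(105,120,40),(130,255,255))
m=cv2.morphologyEx(m,cv2.MORPH_CLOSE,np.ones((5,5)))
k,l,st,_=cv2.connectedComponentsWithStats(m);i=1+st[1:,4].argmax();print(st[i])
hull=cv2.convexHull(np.argwhere(l==i)[:,::-1].astype(np.int32));f=np.zeros(m.shape,np.uint8);cv2.fillConvexPoly(f,hull,1)
print(fit('',[.536,.273,.034],[-.03],masks={'wrist':f>0}))
u,v=map(int,proj('wrist',[.536,.273,.034]));print(u,v)
y0=60;c=im[y0:384,u-70:u+70].transpose(1,0,2);c=np.clip((c/255.)**.6*255,0,255).astype(np.uint8)
s=780/c.shape[1];print(u-70,y0,s);cv2.imwrite('pics/w3z.png',cv2.resize(c,None,fx=s,fy=s,interpolation=cv2.INTER_CUBIC))
E
```

```text
[  215    60    82   232 11028]
(['wrist'], array([0.5379, 0.273 ]), 'yaw deg', np.float64(-0.74), 'dz', array([], dtype=float64), 'cost', np.float64(0.009))
256 184
186 60 2.4074074074074074
```

View pics/w3z.png

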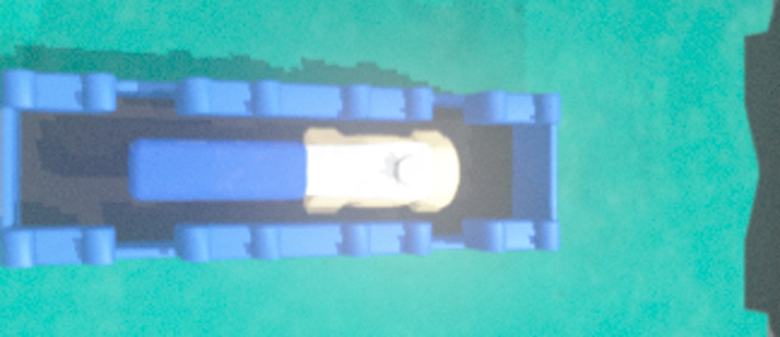

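```bash
python3 - <<'E'
from h import *
a,Rt=tgt([.538,.273,.035],-.7,0);print(a,rel(a,Rt))
E
```

```text
[0.538 0.273 0.19 ] (array([ 0.0018, -0.0011,  0.15  ]), array([ 0.01, -0.08, -0.36]))
```

>>> {"op": "apply_moves", "data": {"grip_force": 50, "increments": [{"delta_rot": [0, 0, 0], "travel": [0.002, -0.001, 0.02], "grip": 0}, {"delta_rot": [0, 0, -0.4], "travel": [0.002, -0.001, 0.055], "grip": 0}, {"delta_rot": [0, 0, -0.4], "travel": [0.002, -0.001, 0.09], "grip": 0}, {"delta_rot": [0, 0, -0.4], "travel": [0.002, -0.001, 0.12], "grip": 0}, {"delta_rot": [0, 0, -0.4], "travel": [0.002, -0.001, 0.14], "grip": 0}, {"delta_rot": [0, 0, -0.4], "travel": [0.002, -0.001, 0.15], "grip": 0}, {"delta_rot": [0, 0, -0.4], "travel": [0.002, -0.001, 0.15], "grip": 0}, {"delta_rot": [0, 0, -0.4], "travel": [0.002, -0.001, 0.15], "grip": 1}, {"delta_rot": [0, 0, -0.4], "travel": [0.002, -0.001, 0.15], "grip": 1}, {"delta_rot": [0, 0, -0.4], "travel": [0.002, -0.001, 0.15], "grip": 1}]}}

```text
time_s: 6.2
tcp_pos: [0.5385, 0.2745, 0.1911]
eef_rot: [1.0, -0.005, 0.001, -0.0]
force: [0.1, -0.4, 6.3]
opening: 0.0572
grip_force: 54.2
```

>>> {"op": "apply_moves", "data": {"increments": [{"delta_rot": [0, 0, 0], "travel": [0, 0, -0.005], "grip": 1}, {"delta_rot": [0, 0, 0], "travel": [0, 0, -0.02], "grip": 1}, {"delta_rot": [0, 0, 0], "travel": [0, 0, -0.05], "grip": 1}, {"delta_rot": [0, 0, 0], "travel": [0, 0, -0.08], "grip": 1}, {"delta_rot": [0, 0, 0], "travel": [0, 0, -0.11], "grip": 1}, {"delta_rot": [0, 0, 0], "travel": [0, 0, -0.14], "grip": 1}, {"delta_rot": [0, 0, 0], "travel": [0, 0, -0.17], "grip": 1}, {"delta_rot": [0, 0, 0], "travel": [0, 0, -0.19], "grip": 1}, {"delta_rot": [0, 0, 0], "travel": [0, 0, -0.2], "grip": 1}, {"delta_rot": [0, 0, 0], "travel": [0, 0, -0.2], "grip": 1}]}}

```text
time_s: 7.2
tcp_pos: [0.5376, 0.2747, 0.3909]
eef_rot: [1.0, -0.005, 0.001, -0.001]
force: [-0.1, -0.0, -3.2]
opening: 0.0579
grip_force: 54.8
```

```bash
cat > hand.py <<'E'
from h import *
import sys
def handmask(im,lo,hi):
    m=cv2.inRange(cv2.cvtColor(im,cv2.COLOR_BGR2HSV),lo,hi); m=cv2.morphologyEx(m,cv2.MORPH_CLOSE,np.ones((5,5)))
    k,l,st,_=cv2.connectedComponentsWithStats(m);i=1+st[1:,4].argmax()
    hull=cv2.convexHull(np.argwhere(l==i)[:,::-1].astype(np.int32));f=np.zeros(m.shape,np.uint8);cv2.fillConvexPoly(f,hull,1);return f>0,st[i]
G=np.array([.635,.0065,.097]);YAW=-3.3
RG=(R.from_euler('z',YAW,degrees=True)*R.from_euler('y',-25,degrees=True)).as_matrix()
E
python3 - <<'E'
from hand import *
im=shot('wrist','w4.png'); P,r=tcp(); print(P,telemetry.observe()['force'],pin('wrist','blue_center'))
f,st=handmask(im,(105,120,40),(130,255,255)); print(st)
g=P+r.apply([0,0,.155]); yaw=np.degrees((r*R.from_euler('x',180,degrees=True)).as_euler('ZYX')[0]);print(g,yaw)
print(fit('',g,[np.radians(yaw)],masks={'wrist':f}),fit('',g,[np.radians(yaw)],masks={'wrist':f},free_z=True))
for h in (.06,):
  a,Rt=tgt(G+RG@[.0265,0,.054+h],YAW,25);print(a,rel(a,Rt))
E
```

```text
[0.53736622 0.27424346 0.3893751 ] [-0.79376221 -0.52435505 -4.24709032] [(0.6, array([0.5351, 0.2736, 0.2326]))]
[  155    44   202   337 21356]
[0.53736825 0.27431213 0.23437512] -0.532143894945665
(['wrist'], array([0.5352, 0.2741]), 'yaw deg', np.float64(-0.18), 'dz', array([], dtype=float64), 'cost', np.float64(0.015)) (['wrist'], array([0.5352, 0.2741]), 'yaw deg', np.float64(-0.15), 'dz', array([-0.0002715]), 'cost', np.float64(0.014))
[0.54548153 0.0116616  0.35199618] (array([0.0107, 0.2621, 0.0365]), array([-0.57, 25.09,  2.73]))
```

>>> {"op": "apply_moves", "data": {"increments": [{"delta_rot": [0, 2, 0], "travel": [0, 0.02, 0], "grip": 1}, {"delta_rot": [0, 5, 0.5], "travel": [0.002, 0.05, 0], "grip": 1}, {"delta_rot": [0, 8, 1], "travel": [0.004, 0.085, 0], "grip": 1}, {"delta_rot": [-0.2, 12, 1.5], "travel": [0.005, 0.12, 0.0], "grip": 1}, {"delta_rot": [-0.3, 16, 2], "travel": [0.007, 0.155, 0.005], "grip": 1}, {"delta_rot": [-0.5, 20, 2.5], "travel": [0.009, 0.19, 0.015], "grip": 1}, {"delta_rot": [-0.6, 23, 2.7], "travel": [0.01, 0.225, 0.025], "grip": 1}, {"delta_rot": [-0.6, 25.1, 2.7], "travel": [0.011, 0.25, 0.033], "grip": 1}, {"delta_rot": [-0.6, 25.1, 2.7], "travel": [0.011, 0.262, 0.0365], "grip": 1}, {"delta_rot": [-0.6, 25.1, 2.7], "travel": [0.011, 0.262, 0.0365], "grip": 1}]}}

```text
time_s: 8.3
tcp_pos: [0.5453, 0.0102, 0.3507]
eef_rot: [0.976, -0.03, 0.215, 0.006]
force: [0.9, 0.5, -3.9]
opening: 0.0575
grip_force: 55.0
```

```bash
cat > hov.py <<'E'
from hand import *
tag=sys.argv[1]; off=eval(sys.argv[2]); lo,hi=eval(sys.argv[3])
P,r=tcp(); im=shot('wrist',tag+'.png'); s=telemetry.observe(); g=P+r.apply([0,0,.155])
print('grasp in grey',RG.T@(g-G), 'force',s['force'])
f,st=handmask(im,lo,hi); print(st)
print('wrist',fit('',g,[np.radians(YAW)],tilt=np.radians(25),masks={'wrist':f}))
for h in (0,):
  a,Rt=tgt(G+RG@off,YAW,25);print(rel(a,Rt))
E
python3 hov.py w5 '[.0275,0,.054]' '((105,120,40),(130,255,255))'
python3 - <<'E'
from h import *
a=shot('scene','s1.png');b=shot('top','t1.png')
u,v=map(int,proj('scene',[.62,.01,.15]));u2,v2=map(int,proj('top',[.62,.01,.15]))
A=cv2.resize(a[v-75:v+75,u-65:u+65],None,fx=3,fy=3,interpolation=cv2.INTER_CUBIC);B=cv2.resize(b[v2-75:v2+75,u2-65:u2+65],None,fx=3,fy=3,interpolation=cv2.INTER_CUBIC)
cv2.imwrite('pics/st1.png',np.hstack([A,B]))
E
```

```text
grasp in grey [ 0.02527036 -0.00166955  0.11286975] force [ 0.25371906 -0.33417942 -3.87136538]
[  155    43   201   338 30288]
wrist (['wrist'], array([0.6098, 0.0092]), 'yaw deg', np.float64(-2.79), 'dz', array([], dtype=float64), 'cost', np.float64(0.024))
(array([0.0008, 0.0008, 0.0596]), array([-0.08,  0.06, -0.06]))
```

View pics/st1.png

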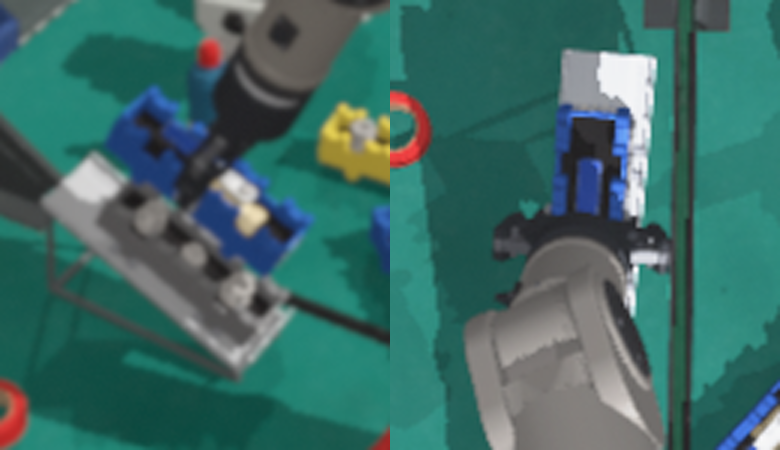

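The views show blue held over the grey tray, tilted with it and in line. I'll lower it along the slope normal.

>>> {"op": "apply_moves", "data": {"increments": [{"delta_rot": [0, 0, 0], "travel": [0, 0, 0.01], "grip": 1}, {"delta_rot": [0, 0, 0], "travel": [0.001, 0, 0.025], "grip": 1}, {"delta_rot": [0, 0, 0], "travel": [0.001, 0, 0.037], "grip": 1}, {"delta_rot": [0, 0, 0], "travel": [0.001, 0, 0.044], "grip": 1}, {"delta_rot": [0, 0, 0], "travel": [0.001, 0, 0.048], "grip": 1}, {"delta_rot": [0, 0, 0], "travel": [0.001, 0, 0.05], "grip": 1}, {"delta_rot": [0, 0, 0], "travel": [0.001, 0, 0.051], "grip": 1}, {"delta_rot": [0, 0, 0], "travel": [0.001, 0, 0.052], "grip": 1}, {"delta_rot": [0, 0, 0], "travel": [0.001, 0, 0.053], "grip": 1}, {"delta_rot": [0, 0, 0], "travel": [0.001, 0, 0.053], "grip": 1}]}}

```text
time_s: 9.45
tcp_pos: [0.5695, 0.0108, 0.3053]
eef_rot: [0.976, -0.028, 0.217, 0.006]
force: [0.3, -0.4, -3.5]
opening: 0.0572
grip_force: 55.0
```

```bash
python3 hov.py w6 '[.0275,0,.054]' '((105,120,40),(130,255,255))'
python3 - <<'E'
from h import *
a=shot('scene','s2.png');b=shot('top','t2.png')
u,v=map(int,proj('scene',[.62,.01,.12]));u2,v2=map(int,proj('top',[.64,.01,.12]))
A=cv2.resize(a[v-55:v+55,u-60:u+40],None,fx=5,fy=5,interpolation=cv2.INTER_CUBIC)
cv2.imwrite('pics/st2.png',A)
E
```

```text
grasp in grey [0.02889014 0.00059476 0.06149907] force [ 1.74554899 -0.78412923 -3.76245374]
[  155    44   201   337 30881]
wrist (['wrist'], array([0.6329, 0.0073]), 'yaw deg', np.float64(-2.83), 'dz', array([], dtype=float64), 'cost', np.float64(0.036))
(array([-0.0011,  0.0006,  0.0075]), array([-0.03, -0.11, -0.01]))
```

View pics/st2.png

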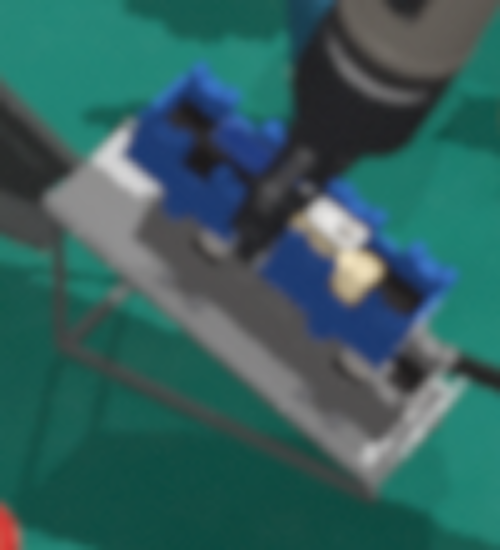

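Blue hovers a few millimetres above the rim, one notch up the slope, with no contact yet. I'll creep down.

>>> {"op": "apply_moves", "data": {"increments": [{"delta_rot": [0, 0, 0], "travel": [-0.0005, 0, 0.001], "grip": 1}, {"delta_rot": [0, 0, 0], "travel": [-0.0005, 0, 0.002], "grip": 1}, {"delta_rot": [0, 0, 0], "travel": [-0.0005, 0, 0.003], "grip": 1}, {"delta_rot": [0, 0, 0], "travel": [-0.0005, 0, 0.004], "grip": 1}, {"delta_rot": [0, 0, 0], "travel": [-0.0005, 0, 0.0045], "grip": 1}, {"delta_rot": [0, 0, 0], "travel": [-0.0005, 0, 0.005], "grip": 1}, {"delta_rot": [0, 0, 0], "travel": [-0.0005, 0, 0.0055], "grip": 1}, {"delta_rot": [0, 0, 0], "travel": [-0.0005, 0, 0.006], "grip": 1}, {"delta_rot": [0, 0, 0], "travel": [-0.0005, 0, 0.006], "grip": 1}, {"delta_rot": [0, 0, 0], "travel": [-0.0005, 0, 0.006], "grip": 1}]}}

```text
time_s: 10.6
tcp_pos: [0.5705, 0.0117, 0.3026]
eef_rot: [0.976, -0.028, 0.217, 0.008]
force: [-25.2, -1.0, 28.3]
opening: 0.0574
grip_force: 59.7
```

Contact, with a slight downhill push, which is consistent with the feet being in their seats against the uphill lug flank. I'll unload it, ease downhill 1 mm and release.

>>> {"op": "apply_moves", "data": {"increments": [{"delta_rot": [0, 0, 0], "travel": [-0.0005, 0, -0.001], "grip": 1}, {"delta_rot": [0, 0, 0], "travel": [-0.001, 0, -0.002], "grip": 1}, {"delta_rot": [0, 0, 0], "travel": [-0.001, 0, -0.003], "grip": 1}, {"delta_rot": [0, 0, 0], "travel": [-0.001, 0, -0.003], "grip": 1}, {"delta_rot": [0, 0, 0], "travel": [-0.001, 0, -0.0025], "grip": 1}, {"delta_rot": [0, 0, 0], "travel": [-0.001, 0, -0.002], "grip": 1}, {"delta_rot": [0, 0, 0], "travel": [-0.001, 0, -0.002], "grip": 1}, {"delta_rot": [0, 0, 0], "travel": [-0.001, 0, -0.002], "grip": 1}, {"delta_rot": [0, 0, 0], "travel": [-0.001, 0, -0.002], "grip": 1}, {"delta_rot": [0, 0, 0], "travel": [-0.001, 0, -0.002], "grip": 1}]}}

```text
time_s: 11.6
tcp_pos: [0.57, 0.0111, 0.3026]
eef_rot: [0.976, -0.028, 0.218, 0.007]
force: [-12.5, -0.7, 14.3]
opening: 0.0573
grip_force: 57.8
```

```bash
python3 hov.py w7 '[.0265,0,.054]' '((105,120,40),(130,255,255))'
```

```text
grasp in grey [0.02823893 0.00070303 0.05888588] force [-11.73725757  -1.49578122  15.06155726]
[  155    44   201   337 31364]
wrist (['wrist'], array([0.6334, 0.0075]), 'yaw deg', np.float64(-2.82), 'dz', array([], dtype=float64), 'cost', np.float64(0.035))
(array([-0.0013,  0.0009,  0.0049]), array([ 0.06, -0.16,  0.01]))
```

>>> {"op": "apply_moves", "data": {"increments": [{"delta_rot": [0, 0, 0], "travel": [0, 0, -0.001], "grip": 1}, {"delta_rot": [0, 0, 0], "travel": [0, 0, -0.0015], "grip": 0.3}, {"delta_rot": [0, 0, 0], "travel": [0, 0, -0.0015], "grip": 0.2}, {"delta_rot": [0, 0, 0], "travel": [0, 0, -0.0015], "grip": 0.1}, {"delta_rot": [0, 0, 0], "travel": [0, 0, -0.0015], "grip": 0}, {"delta_rot": [0, 0, 0], "travel": [0, 0, -0.0015], "grip": 0}, {"delta_rot": [0, 0, 0], "travel": [0, 0, -0.02], "grip": 0}, {"delta_rot": [0, 0, 0], "travel": [0, 0, -0.05], "grip": 0}, {"delta_rot": [0, 0, 0], "travel": [0, 0, -0.08], "grip": 0}, {"delta_rot": [0, 0, 0], "travel": [0, 0, -0.11], "grip": 0}]}}

```text
time_s: 12.65
tcp_pos: [0.5228, 0.0137, 0.4011]
eef_rot: [0.976, -0.028, 0.217, 0.006]
force: [-0.2, -0.2, -0.4]
opening: 0.0858
grip_force: 0.0
```

```bash
python3 - <<'E'
from hand import *
im=shot('wrist','w8.png'); f,st=handmask(im,(105,120,40),(130,255,255)); print(tcp()[0],st)
print(pin('wrist','blue_center'))
for z in (.155,.159,.163): print(fit('',[.634,.0075,z],[np.radians(YAW)],tilt=np.radians(25),masks={'wrist':f}))
a=shot('scene','s3.png')
u,v=map(int,proj('scene',[.62,.01,.12]))
A=cv2.resize(a[v-55:v+55,u-60:u+40],(480,528),interpolation=cv2.INTER_CUBIC)
B=cv2.resize(im[:,150:370],(303,528))
cv2.imwrite('pics/st3.png',np.hstack([A,B]))
E
```

```text
[0.52304811 0.01474168 0.40578582] [  209    61    96   264 10342]
[(0.66, array([0.636 , 0.0081, 0.1638]))]
(['wrist'], array([0.6414, 0.0075]), 'yaw deg', np.float64(-3.07), 'dz', array([], dtype=float64), 'cost', np.float64(0.065))
(['wrist'], array([0.6378, 0.0079]), 'yaw deg', np.float64(-2.97), 'dz', array([], dtype=float64), 'cost', np.float64(0.033))
(['wrist'], array([0.6372, 0.008 ]), 'yaw deg', np.float64(-2.85), 'dz', array([], dtype=float64), 'cost', np.float64(0.011))
```

View pics/st3.png

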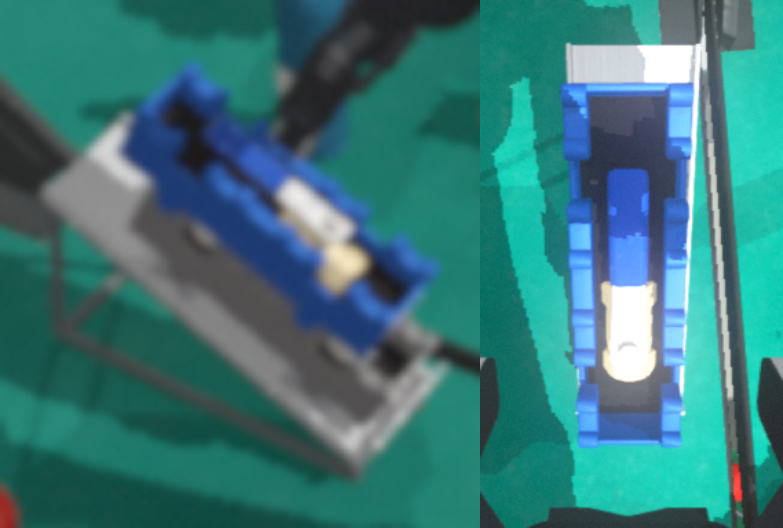

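Blue stands on the rim, one notch back, and looks in line. I'll remeasure from a still pose.

```bash
python3 - <<'E'
from hand import *
im=shot('wrist','w9.png');im=shot('wrist','w9.png'); f,st=handmask(im,(105,120,40),(130,255,255)); print(tcp()[0],st)
print(pin('wrist','blue_center'))
sc=imaging.grab_frame('scene'); 
h=cv2.inRange(cv2.cvtColor(sc,cv2.COLOR_BGR2HSV),(105,120,40),(130,255,255)); h=cv2.morphologyEx(h,cv2.MORPH_CLOSE,np.ones((5,5)))
k,l=cv2.connectedComponents(h); u,v=map(int,proj('scene',[.637,.025,.165])); ids=l[v-10:v+10,u-10:u+10]; i=np.bincount(ids[ids>0]).argmax()
hull=cv2.convexHull(np.argwhere(l==i)[:,::-1].astype(np.int32));g=np.zeros(h.shape,np.uint8);cv2.fillConvexPoly(g,hull,1)
for mk in ({'wrist':f},{'scene':g>0},{'wrist':f,'scene':g>0}):
  r=fit('',[.637,.0078,.163],[np.radians(-3)],tilt=np.radians(25),masks=mk,free_z=True);print(r)
  c=np.r_[r[1],.163+r[4][0]]; print('implied grey if seated',c-RG@[.0265,0,.054])
a,Rt=tgt([.536,-.325,.034+.15],0.5,0);print(a,rel(a,Rt))
E
```

```text
[0.52313034 0.01318041 0.39988591] [  207    62    97   265 10394]
[(0.93, array([0.634 , 0.0086, 0.1572]))]
(['wrist'], array([0.6334, 0.0081]), 'yaw deg', np.float64(-2.89), 'dz', array([-0.00548908]), 'cost', np.float64(0.006))Traceback (most recent call last):
  File "<stdin>", line 10, in <module>
TypeError: unsupported operand type(s) for +: 'float' and 'str'
```

```bash
python3 - <<'E'
from h import *
a,Rt=tgt([.536,-.325,.034+.15],0.5,0);print(a,rel(a,Rt))
E
```

```text
[ 0.536 -0.325  0.339] (array([0.004 , 0.337 , 0.0679]), array([  0.78, -24.95,  -3.75]))
```

>>> {"op": "apply_moves", "data": {"increments": [{"delta_rot": [0, -1, 0], "travel": [0, 0.015, -0.01], "grip": 0}, {"delta_rot": [0, -4, 0], "travel": [0, 0.05, -0.01], "grip": 0}, {"delta_rot": [0, -9, -1], "travel": [0, 0.095, 0], "grip": 0}, {"delta_rot": [0, -14, -2], "travel": [0, 0.14, 0.01], "grip": 0}, {"delta_rot": [0.3, -19, -3], "travel": [0, 0.185, 0.02], "grip": 0}, {"delta_rot": [0.5, -23, -3.7], "travel": [0.002, 0.23, 0.035], "grip": 0}, {"delta_rot": [0.8, -25, -3.7], "travel": [0.004, 0.275, 0.05], "grip": 0}, {"delta_rot": [0.8, -25, -3.7], "travel": [0.004, 0.315, 0.063], "grip": 0}, {"delta_rot": [0.8, -25, -3.7], "travel": [0.004, 0.337, 0.068], "grip": 0}, {"delta_rot": [0.8, -25, -3.7], "travel": [0.004, 0.337, 0.068], "grip": 0}]}}

```text
time_s: 14.0
tcp_pos: [0.5352, -0.3286, 0.3378]
eef_rot: [1.0, 0.001, -0.001, -0.001]
force: [0.1, -0.4, -0.6]
opening: 0.0854
grip_force: 0.0
```

```bash
python3 - <<'E'
from hand import *
im=shot('wrist','wa0.png');im=shot('wrist','wa.png'); print(tcp()[0],pin('wrist','yellow_center'))
f,st=handmask(im,(20,110,60),(36,255,255)); print(st)
r=fit('',[.536,-.325,.034],[0.01],masks={'wrist':f});print(r)
a,Rt=tgt([*r[1],.035],float(r[3]),0);print(rel(a,Rt))
# blue check from scene + top
for n in('scene','top'):
  imaging.grab_frame(n);print(n,pin(n,'blue_center'),pin(n,'grey_center'))
cv2.imwrite('pics/wam.png',np.hstack([cv2.resize(im,(400,300)),cv2.resize(cv2.cvtColor(f.astype(np.uint8)*255,cv2.COLOR_GRAY2BGR),(400,300))]))
E
```

```text
[ 0.53664873 -0.32357446  0.3397763 ] [(0.62, array([ 0.5331, -0.3229,  0.0355]))]
[  210    59    85   236 11817]
(['wrist'], array([ 0.5384, -0.322 ]), 'yaw deg', np.float64(3.02), 'dz', array([], dtype=float64), 'cost', np.float64(0.031))
(array([ 0.0011, -0.0003,  0.1504]), array([-0.11, -0.11, -2.4 ]))
scene [(0.75, array([ 0.4331, -0.1554,  0.0303])), (0.61, array([0.6341, 0.0055, 0.1617]))] [(0.88, array([0.6347, 0.0051, 0.1018]))]
top [(0.95, array([ 0.4297, -0.1561,  0.0317])), (0.63, array([0.6338, 0.0076, 0.1576]))] [(0.46, array([0.6343, 0.0026, 0.0986]))]
```

View pics/wam.png

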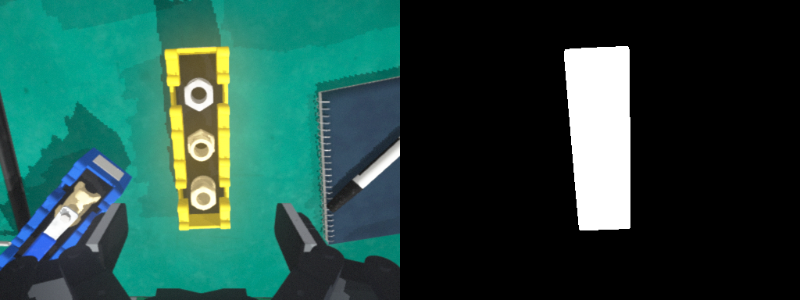

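The yellow tray is at (200,140) in the left half, turned about 2–3°, and its mask is clean. The decoy's corner is clear of the left finger. I'll descend and grip.

>>> {"op": "apply_moves", "data": {"grip_force": 50, "increments": [{"delta_rot": [0, 0, -1], "travel": [0.001, 0, 0.02], "grip": 0}, {"delta_rot": [0, 0, -2.3], "travel": [0.001, 0, 0.055], "grip": 0}, {"delta_rot": [0, 0, -2.3], "travel": [0.001, 0, 0.09], "grip": 0}, {"delta_rot": [0, 0, -2.3], "travel": [0.001, 0, 0.12], "grip": 0}, {"delta_rot": [0, 0, -2.3], "travel": [0.001, 0, 0.14], "grip": 0}, {"delta_rot": [0, 0, -2.3], "travel": [0.001, 0, 0.15], "grip": 0}, {"delta_rot": [0, 0, -2.3], "travel": [0.001, 0, 0.15], "grip": 0}, {"delta_rot": [0, 0, -2.3], "travel": [0.001, 0, 0.15], "grip": 1}, {"delta_rot": [0, 0, -2.3], "travel": [0.001, 0, 0.15], "grip": 1}, {"delta_rot": [0, 0, -2.3], "travel": [0.001, 0, 0.15], "grip": 1}]}}

```text
time_s: 15.45
tcp_pos: [0.5385, -0.325, 0.1922]
eef_rot: [1.0, 0.024, 0.002, 0.001]
force: [-0.7, -0.2, 4.4]
opening: 0.0573
grip_force: 54.8
```

>>> {"op": "apply_moves", "data": {"increments": [{"delta_rot": [0, 0, 0], "travel": [0, 0, 0], "grip": 1}, {"delta_rot": [0, 0, 0], "travel": [0, 0, -0.01], "grip": 1}, {"delta_rot": [0, 0, 0], "travel": [0, 0, -0.03], "grip": 1}, {"delta_rot": [0, 0, 0], "travel": [0, 0, -0.06], "grip": 1}, {"delta_rot": [0, 0, 0], "travel": [0, 0, -0.1], "grip": 1}, {"delta_rot": [0, 0, 0], "travel": [0, 0, -0.14], "grip": 1}, {"delta_rot": [0, 0, 0], "travel": [0, 0, -0.18], "grip": 1}, {"delta_rot": [0, 0, 0], "travel": [0, 0, -0.22], "grip": 1}, {"delta_rot": [0, 0, 0], "travel": [0, 0, -0.25], "grip": 1}, {"delta_rot": [0, 0, 0], "travel": [0, 0, -0.25], "grip": 1}]}}

```text
time_s: 16.45
tcp_pos: [0.5381, -0.3246, 0.4455]
eef_rot: [1.0, 0.024, 0.005, 0.002]
force: [0.5, -0.5, -3.0]
opening: 0.0573
grip_force: 54.6
```

```bash
python3 - <<'E'
from hand import *
imaging.grab_frame('wrist');P,r=tcp();im=shot('wrist','wb.png'); print(P,telemetry.observe()['force'],telemetry.observe()['opening'],pin('wrist','yellow_center'))
f,st=handmask(im,(20,110,60),(36,255,255)); print(st)
g=P+r.apply([0,0,.155]); yaw=np.degrees((r*R.from_euler('x',180,degrees=True)).as_euler('ZYX')[0]);print(g,yaw)
q=fit('',g,[np.radians(yaw)],masks={'wrist':f},free_z=True);print(q)
T=np.array([.634,.0081,.1575])+RG@[-.0265,0,.054]; print('yellow target',T)
a,Rt=tgt(T+RG@[.002,0,.06],-3.1,25);print(a,rel(a,Rt))
E
```

```text
[ 0.53733726 -0.32454229  0.44226712] [-1.97702422  0.21983557 -4.58802966] 0.05729350341827735 [(0.69, array([ 0.53  , -0.3242,  0.2784]))]
[  158    47   200   337 30324]
[ 0.53802729 -0.32482367  0.28726891] 2.771789422009334
(['wrist'], array([ 0.5331, -0.3232]), 'yaw deg', np.float64(2.88), 'dz', array([0.00205764]), 'cost', np.float64(0.035))
yellow target [0.58723912 0.01079622 0.19524124]
[0.49832371 0.01569401 0.39094265] (array([-0.0215, -0.3417,  0.0481]), array([-1.37, 25.08,  5.76]))
```

>>> {"op": "apply_moves", "data": {"increments": [{"delta_rot": [0, 1, 0], "travel": [0, -0.015, 0], "grip": 1}, {"delta_rot": [0, 4, 1], "travel": [-0.002, -0.045, 0], "grip": 1}, {"delta_rot": [-0.2, 7, 2], "travel": [-0.005, -0.085, 0], "grip": 1}, {"delta_rot": [-0.4, 11, 3], "travel": [-0.008, -0.125, 0], "grip": 1}, {"delta_rot": [-0.7, 15, 4], "travel": [-0.011, -0.165, 0.0], "grip": 1}, {"delta_rot": [-1, 19, 5], "travel": [-0.014, -0.205, 0.01], "grip": 1}, {"delta_rot": [-1.2, 22, 5.5], "travel": [-0.017, -0.245, 0.02], "grip": 1}, {"delta_rot": [-1.4, 25.1, 5.8], "travel": [-0.019, -0.285, 0.03], "grip": 1}, {"delta_rot": [-1.4, 25.1, 5.8], "travel": [-0.019, -0.32, 0.04], "grip": 1}, {"delta_rot": [-1.4, 25.1, 5.8], "travel": [-0.019, -0.342, 0.049], "grip": 1}]}}

```text
time_s: 17.6
tcp_pos: [0.4992, 0.02, 0.3891]
eef_rot: [0.976, -0.024, 0.216, 0.006]
force: [1.3, -0.1, -3.8]
opening: 0.0579
grip_force: 54.5
```

```bash
cat > hov2.py <<'E'
from hand import *
imaging.grab_frame('wrist');imaging.grab_frame('wrist');T=np.array([.634,.0081,.1575])+RG@[-.0265,0,.054]
ps=[tcp()[0] for _ in range(1)];P,r=tcp(); im=shot('wrist',sys.argv[1]+'.png'); g=P+r.apply([0,0,.155])
print('grasp rel T',np.round(RG.T@(g-T),4),'force',telemetry.observe()['force'],'rot err',np.round(rel(P,tgt(T,-3.1,25)[1])[1],2))
print('NN',[(c,np.round(RG.T@(x-T),4)) for c,x in pin('wrist','yellow_center')])
f,st=handmask(im,(20,110,60),(36,255,255))
q=fit('',g,[np.radians(-3)],tilt=np.radians(25),masks={'wrist':f},free_z=True);print(q[3],q[5],np.round(RG.T@(np.r_[q[1],g[2]+q[-3][0] if len(q[-3]) else g[2]]-T),4))
for n in('scene','top'):
  a=shot(n,sys.argv[1]+n+'.png'); print(n,[(c,np.round(RG.T@(x-T),4)) for c,x in pin(n,'yellow_center')])
E
python3 hov2.py wc; python3 - <<'E'
from h import *
a=cv2.imread('pics/wcscene.png');w=cv2.imread('pics/wc.png')
u,v=map(int,proj('scene',[.61,.01,.16]))
A=cv2.resize(a[v-70:v+55,u-60:u+45],(430,512),interpolation=cv2.INTER_CUBIC)
cv2.imwrite('pics/st4.png',np.hstack([A,cv2.resize(w[:,115:395],(373,512))]))
E
```

```text
grasp rel T [0.001  0.0057 0.0575] force [-0.05068623 -1.08573635 -3.15817831] rot err [-0.03  0.08  0.26]
NN [(0.71, array([-0.0033,  0.001 ,  0.0568]))]
-2.89 [0.00151202] [0.002  0.0013 0.0587]
scene [(0.97, array([-0.0035,  0.0041,  0.0534]))]
top [(0.73, array([ 0.0004, -0.0055,  0.0514]))]
```

View pics/st4.png

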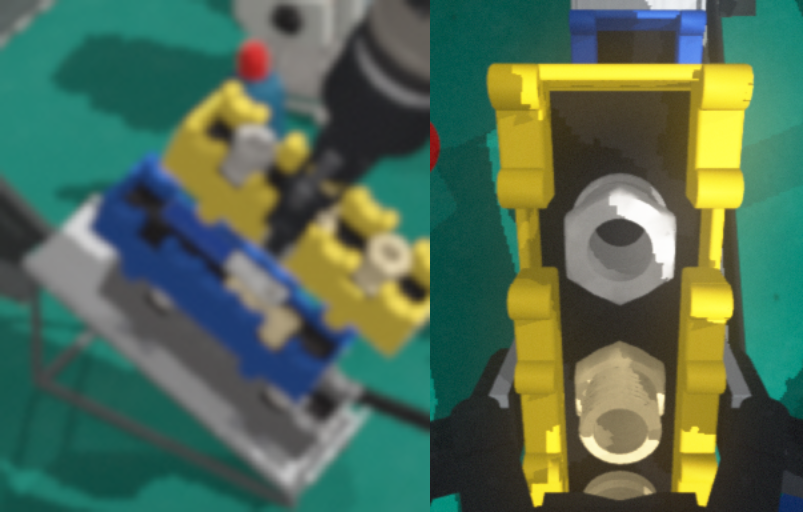

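The pictures show yellow held parallel above blue, with lug rows in the wrist view (right) at about y = 88, 187, 290, 377 and 472. I'll get the in-hand offset from these lugs.

```bash
python3 - <<'E'
from hand import *
from scipy.optimize import least_squares
T=np.array([.634,.0081,.1575])+RG@[-.0265,0,.054]
xs=np.array([.092,.069,.039,.016,-.016]);ys=np.array([88,187,290,377,472])/1.3333
p,M,t=cam('wrist')
ps=[];
for _ in range(6):
  imaging.grab_frame('wrist');P,r=tcp();ps.append(RG.T@(P+r.apply([0,0,.155])-T))
print('g rel T',np.round(np.mean(ps,0),4),np.std(ps,0).round(4))
m=(r*R.from_euler('x',180,degrees=True)).as_matrix()
O=np.array([[x,0,.025] for x in xs])
def f(v):
  c=(RG@v[:3]+T+O@m.T)@M.T+t; return (p['fy']*c[:,1]/c[:,2]+p['cy']-ys)
for z in (.056,.058,.060):
  o=least_squares(lambda v:f([v[0],0,z]),[0.]);print(z,o.x.round(4),o.fun.round(1))
o=least_squares(lambda v:f([v[0],0,v[1]]),[0.,.058]);print(o.x.round(4),o.fun.round(1))
E
```

```text
g rel T [ 0.006  -0.0007  0.0589] [0.0001 0.0003 0.    ]
0.056 [0.0054] [-9.7 -2.2 10.4  4.   3.2]
0.058 [0.006] [-12.4  -3.   11.4   6.    6.2]
0.06 [0.0066] [-15.2  -3.8  12.5   8.1   9.2]
[0.0038 0.0505] [-2.7 -0.1  8.  -1.  -4.4]
```

```bash
python3 hov2.py wd; python3 - <<'E'
from hand import *
im=cv2.imread('pics/wd.png'); f,st=handmask(im,(20,110,60),(36,255,255)); print(st)
T=np.array([.634,.0081,.1575])+RG@[-.0265,0,.054]
f[330:]=0
import h
# silhouette only above row 330 and between fingers
old=h.boxmask
def bm(*a,**k):
    m=old(*a,**k); m[330:]=0; return m
h.boxmask=bm
P,r=tcp();g=P+r.apply([0,0,.155])
for fz in(0,1):
  q=fit('',g,[np.radians(-3)],tilt=np.radians(25),masks={'wrist':f},free_z=fz);z=g[2]+(q[5][0] if fz else 0);print(q,np.round(RG.T@(np.r_[q[1],z]-T),4))
# rows of the back end edge of yellow at centre column
print('mask top row',np.argwhere(f[:,256-60:256+60]).min(0)[0], np.argwhere(f.any(1)).min())
for dx in (0,.004,.008): print(dx,[round(proj('wrist',T+RG@[dx+.097,y,.0589+.02])[1],1) for y in(-.02,0,.02)])
E
```

```text
grasp rel T [ 0.006  -0.      0.0589] force [-0.32611645  0.30989873 -3.18471374] rot err [ 0.11 -0.22 -0.02]
NN [(0.56, array([ 0.0001, -0.0031,  0.0584]))]
-2.94 [-0.00035792] [0.0041 0.0003 0.0594]
scene [(0.78, array([0.0017, 0.0035, 0.0569]))]
top [(0.97, array([ 0.004 , -0.004 ,  0.0547]))]
[  158    39   200   342 28474]
(['wrist'], array([0.566 , 0.0126]), 'yaw deg', np.float64(-3.21), 'dz', array([], dtype=float64), 'cost', np.float64(0.015)) [0.0043 0.0006 0.0597]
(['wrist'], array([0.5658, 0.0126]), 'yaw deg', np.float64(-3.23), 'dz', array([-0.00057017]), 'cost', np.float64(0.014)) [0.0039 0.0006 0.0593]
mask top row 39 39
0 [np.float64(59.2), np.float64(59.0), np.float64(58.7)]
0.004 [np.float64(44.1), np.float64(43.9), np.float64(43.6)]
0.008 [np.float64(28.6), np.float64(28.4), np.float64(28.1)]
```

Yellow's wrist silhouette is about 4 mm uphill of the target. I'll shift 3 mm downhill and lower it in two stages.

>>> {"op": "apply_moves", "data": {"increments": [{"delta_rot": [0, 0, 0], "travel": [-0.003, 0, 0.005], "grip": 1}, {"delta_rot": [0, 0, 0], "travel": [-0.003, 0, 0.018], "grip": 1}, {"delta_rot": [0, 0, 0], "travel": [-0.003, 0, 0.031], "grip": 1}, {"delta_rot": [0, 0, 0], "travel": [-0.003, 0, 0.039], "grip": 1}, {"delta_rot": [0, 0, 0], "travel": [-0.003, 0, 0.043], "grip": 1}, {"delta_rot": [0, 0, 0], "travel": [-0.003, 0, 0.046], "grip": 1}, {"delta_rot": [0, 0, 0], "travel": [-0.003, 0, 0.048], "grip": 1}, {"delta_rot": [0, 0, 0], "travel": [-0.003, 0, 0.049], "grip": 1}, {"delta_rot": [0, 0, 0], "travel": [-0.003, 0, 0.05], "grip": 1}, {"delta_rot": [0, 0, 0], "travel": [-0.003, 0, 0.05], "grip": 1}]}}

```text
time_s: 19.7
tcp_pos: [0.5204, 0.0148, 0.345]
eef_rot: [0.975, -0.027, 0.218, 0.007]
force: [-0.7, 0.5, -3.5]
opening: 0.0578
grip_force: 54.7
```

```bash
python3 hov2.py we
```

```text
grasp rel T [0.0033 0.0001 0.0091] force [ 0.46648084  0.50128912 -3.13999993] rot err [ 0.11 -0.24 -0.01]
NN [(0.81, array([-0.0024, -0.0009,  0.0058]))]
-3.23 [0.00084372] [0.0013 0.0001 0.0109]
scene [(0.69, array([-0.0003,  0.004 ,  0.0036]))]
top [(0.86, array([ 0.001 , -0.0029,  0.0046]))]
```

>>> {"op": "apply_moves", "data": {"increments": [{"delta_rot": [0, 0, 0], "travel": [0, 0, 0.001], "grip": 1}, {"delta_rot": [0, 0, 0], "travel": [0, 0, 0.002], "grip": 1}, {"delta_rot": [0, 0, 0], "travel": [0, 0, 0.003], "grip": 1}, {"delta_rot": [0, 0, 0], "travel": [0, 0, 0.0035], "grip": 1}, {"delta_rot": [0, 0, 0], "travel": [0, 0, 0.004], "grip": 1}, {"delta_rot": [0, 0, 0], "travel": [0, 0, 0.0045], "grip": 1}, {"delta_rot": [0, 0, 0], "travel": [0, 0, 0.005], "grip": 1}, {"delta_rot": [0, 0, 0], "travel": [0, 0, 0.005], "grip": 1}, {"delta_rot": [0, 0, 0], "travel": [0, 0, 0.005], "grip": 1}, {"delta_rot": [0, 0, 0], "travel": [0, 0, 0.005], "grip": 1}]}}

```text
time_s: 21.1
tcp_pos: [0.5223, 0.0149, 0.341]
eef_rot: [0.976, -0.027, 0.218, 0.007]
force: [-6.6, -0.5, 5.7]
opening: 0.0574
grip_force: 56.2
```

Light contact along the slope normal, about where expected. I'll release and retreat.

>>> {"op": "apply_moves", "data": {"increments": [{"delta_rot": [0, 0, 0], "travel": [0, 0, 0], "grip": 0.32}, {"delta_rot": [0, 0, 0], "travel": [0, 0, 0], "grip": 0.25}, {"delta_rot": [0, 0, 0], "travel": [0, 0, 0], "grip": 0.15}, {"delta_rot": [0, 0, 0], "travel": [0, 0, 0], "grip": 0}, {"delta_rot": [0, 0, 0], "travel": [0, 0, 0], "grip": 0}, {"delta_rot": [0, 0, 0], "travel": [0, 0, -0.005], "grip": 0}, {"delta_rot": [0, 0, 0], "travel": [0, 0, -0.025], "grip": 0}, {"delta_rot": [0, 0, 0], "travel": [0, 0, -0.055], "grip": 0}, {"delta_rot": [0, 0, 0], "travel": [0, 0, -0.085], "grip": 0}, {"delta_rot": [0, 0, 0], "travel": [0, 0, -0.11], "grip": 0}]}}

```text
time_s: 22.1
tcp_pos: [0.4752, 0.0179, 0.4414]
eef_rot: [0.975, -0.026, 0.219, 0.007]
force: [0.3, -1.0, -0.3]
opening: 0.0853
grip_force: 0.0
```

>>> {"op": "apply_moves", "data": {"increments": [{"delta_rot": [0, 0, 0], "travel": [0, 0, -0.01], "grip": 0}, {"delta_rot": [0, 0, 0], "travel": [0, 0, -0.02], "grip": 0}, {"delta_rot": [0, 0, 0], "travel": [0, 0, -0.02], "grip": 0}, {"delta_rot": [0, 0, 0], "travel": [0, 0, -0.02], "grip": 0}, {"delta_rot": [0, 0, 0], "travel": [0, 0, -0.02], "grip": 0}, {"delta_rot": [0, 0, 0], "travel": [0, 0, -0.02], "grip": 0}, {"delta_rot": [0, 0, 0], "travel": [0, 0, -0.02], "grip": 0}, {"delta_rot": [0, 0, 0], "travel": [0, 0, -0.02], "grip": 0}, {"delta_rot": [0, 0, 0], "travel": [0, 0, -0.02], "grip": 0}, {"delta_rot": [0, 0, 0], "travel": [0, 0, -0.02], "grip": 0}]}}

```text
time_s: 23.1
tcp_pos: [0.4672, 0.0179, 0.458]
eef_rot: [0.976, -0.027, 0.218, 0.007]
force: [-0.5, 0.1, 0.4]
opening: 0.0852
grip_force: 0.0
```

```bash
python3 - <<'E'
from hand import *
T=np.array([.634,.0081,.1575])+RG@[-.0265,0,.054]
im=shot('wrist','wf.png'); f,st=handmask(im,(20,110,60),(36,255,255));print(st,tcp()[0])
q=fit('',T,[np.radians(-3)],tilt=np.radians(25),masks={'wrist':f},free_z=True);print('yellow',q[3],q[5],q[7],np.round(RG.T@(np.r_[q[1],T[2]+q[5][0]]-T),4))
for n in('wrist','scene','top'):
  imaging.grab_frame(n)
  for l in('yellow_center','blue_center','grey_center'): print(n,l,[(c,np.round(RG.T@(x-T),4)) for c,x in pin(n,l)])
for l in('can','tape','screwdriver'): print(l,pin('top',l))
E
```

```text
[  213    65    89   245 11185] [0.46722157 0.01791554 0.45796323]
yellow -3.1 [0.00326095] 0.012 [0.0005 0.0008 0.0034]
wrist yellow_center [(0.85, array([-0.0007, -0.0027,  0.0007]))]
wrist blue_center []
wrist grey_center []
scene yellow_center [(0.85, array([0.0015, 0.0025, 0.0008]))]
scene blue_center [(0.93, array([ 0.0279, -0.0003, -0.0554])), (0.75, array([-0.1984, -0.1756, -0.0883]))]
scene grey_center [(0.59, array([ 0.0038, -0.    , -0.1055]))]
top yellow_center [(0.93, array([ 0.0007, -0.003 ,  0.0004]))]
top blue_center [(0.93, array([-0.203 , -0.1738, -0.0842]))]
top grey_center [(0.51, array([ 0.0008, -0.0028, -0.1043]))]
can [(0.81, array([ 0.7375, -0.232 ,  0.0018]))]
tape [(0.72, array([0.7424, 0.2068, 0.0016]))]
screwdriver []
```

Yellow sits within about 1 mm of its target, 54 mm off blue along the slope normal, and blue and grey are in place. I'm handing in.

```bash
python3 -c "
from rig import finish_job
print(finish_job())"
```

```text
the job is handed in; nothing more can be done
None
```

Job handed in at about 24 s of the 58 s allowed: the blue tray stands one notch up the slope on the grey tray and the yellow one lies squarely over the grey, all within a few millimetres by the final camera check; can and tape have not moved, but the screwdriver was not detected in that check, so it is unconfirmed.

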